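# Vent the vacuum jar and move its lid to the next jar

### The arm

A 7-joint arm with a two-finger parallel gripper is mounted at the origin on a cart in front of the work surface, level with it; the furniture and walls round the work are solid. World frame = base frame: x ahead of the robot, y to its left, z up, the work surface at z = 0. Lengths are in m, angles in rad, forces in N, time in s.
With the tool pointing down it reaches from about 0.425 to 0.875 m from the base axis. Payload 9.9 kg.
Tool frame: the origin (TCP) lies midway between the tips of the shut fingers; the grasp point (between the pads) lies ctrl.grip_point_offset behind it (ctrl.grip_point_offset is the distance from the TCP to the grasp point, in m); z points along the fingers, x is the direction in which the jaws open and shut, and the axes are right-handed (so a half turn about z gives the same grasp; the last joint's range is limited). The gripper opens to 85 mm and grips with 20 to 120 N. Pads are 22 mm wide; open, the fingers measure 114 mm over their backs; the gripper's body (76 mm by 85 mm) begins 54 mm behind the grasp point. The pads swing forward as they close: fully open they stand 13 mm farther back than shut.
Start: joints at [-1.217, 0.576, 0.025, 1.437, -0.015, 1.129, -0.057], TCP at [0.286, 0.611, 0.231] pointing down, gripper open.
Joint ranges: [-2.76, 2.76], [-0.34, 2.15], [-1.52, 1.57], [0.19, 2.46], [-1.09, 4.23], [0.17, 1.99], [-2.82, 2.82]. Speed limits (rad/s): [2.22, 2.22, 3.01, 3.01, 3.14, 3.14, 3.14].

### API

Orientations are given as a rotation vector (axis times angle).
In Python, from station import ctrl gives the robot as it stands.
- The arm moves only by the tool servo_tool, never from a script. Its argument "plan" is a list that holds one entry, the list of rows, each a list of 5 numbers: the shift along the world's x, y, z normalised to -1 to 1, where 1 is 40 cm, then the turn about the world's z normalised to -1 to 1, where 1 is pi rad, then the opening, from -1 (shut) to 1 (fully open). In form: [[[dx, dy, dz, yaw, hand], ...]]. A call has 1 to 10 rows; each row is the pose to reach, as a shift and turn from the pose commanded when the call began, turning the shorter way round; what a row does not reach only later rows make up. A row lasts 1/10 s, in which the tool goes at most 50 mm and 8.59 degrees, less where a joint would pass 70% of its speed; a pose out of reach is approached as far as the arm can. A call with a number of a shift or a turn outside -1 to 1 is refused whole. A call with a gripper value outside its range is refused whole. The fingers move at their own pace and stop on an object; "grip_force" is the grip in N (left out, the last holds). Time passes only in rows, so rows that repeat a pose let the fingers close. It gives the time, the measured TCP pose, the force and the opening at its end, in the units of the state.
- ctrl.get_state(): the state, without advancing time (a new reading comes with each control period).
- ctrl.grab_frame(name): name is "side" or "top" or "wrist"; returns a dict with "frame" (420x560x3 uint8, red, green, blue), "vertical_fov" (degrees; the focal length in pixels is half the picture's height over the tangent of half this angle, whatever the lens; pixels are square), "cx", "cy" (the principal point, pixels), "distortion" ([k1, k2, p1, p2, k3] as OpenCV has them; the pictures are not rectified), "extrinsics" (4x4, takes a point from world to camera coordinates); the wrist camera has in their place "mount" (4x4, takes a point from camera to tool coordinates, whose origin is the TCP and whose axes are the tool frame's). Camera axes: x right, y up, looking along -z (the intrinsics and any distortion apply to the point x, -y, -z); pixel columns grow to the right and rows downward; lengths in m; the calibration is good to about 2 mm. A picture is of the moment at which its call begins: read the wrist's pose just before it. There is no depth.
- ctrl.finish_job(): hands the job in, once; it reports no verdict.
The state is a dict: "clock": time; "qpos": joint angles; "qvel": joint speeds; "joint_efforts": joint torques, N m; "eef_pos": TCP position; "tcp_rot": TCP orientation; "contact_force": force on the tool from outside, world axes, zero at the start; "ft_torque": the same for the moment, N m; "opening": opening from 0.0 (shut) to 1.0 (fully open).
Only numpy, scipy, OpenCV 4.12 (cv2) and the standard library are available. Lean on these libraries where they do the work, as an engineer would, in place of code of your own. Each camera call takes 0.05 s, during which the arm holds its last target.

### The job

The vacuum test in the sealed jar is finished: let the air in by turning the vent tap on its lid anticlockwise, towards its stop, until the vacuum no longer holds the lid, then lift the lid off, without wrenching at it while it is still held. Set the lid gently on the rim of the other, open jar, so that its plug sits in the mouth and the lid lies flat and level all round, and let go; leave the other things on the bench where they are.

Things in the scene. Friction and masses are not known exactly. Their poses are not given: they have to be found in the camera images.
- lid: Loose aluminium lid, a disc 180 mm across, 10 mm thick, about 0.5 kg. Origin: centre of its lower face, which lies on a jar's rim; z up. On top: knob at the centre, tap axis 56 mm along +x, round gauge (40 mm across, 36 mm high over the origin) 56 mm along -x. While the vacuum holds, the lid can shift or rise only 1 to 2 mm.
- lid_plug (a point): Centre of the foot of the lid's plug, 8.5 mm below the lid's origin. The rubber plug, 131 mm across, tapered to 122 mm at the foot, centres the lid in a jar's mouth (136 mm). Below it three small steel keepers reach 16 mm below the lid's origin; they grip under the rim as the vacuum does, and opening the tap draws them in.
- lid_knob (a point): Grip point, 37 mm above the lid's origin, on the round black knob at the lid's centre (30 mm across, 22 mm high; its top 11 mm above this point, the disc's top 27 mm below). Axes are the lid's: fingers closing along the lid's y keep clear of tap and gauge.
- tap_bar (a point): Centre of the vent tap's black bar handle: 46 mm long (x), 10 mm thick (y), 16 mm high, 27 mm above the disc; turns with the tap, z up its axis. Stiff (0.06 N m), stays where left. Anticlockwise from above opens it to a firm stop, 2.2 to 2.6 rad from the start (varies, so needs a regrasp). The vacuum goes only in the last part: at the earliest 0.65, surely 0.3 rad before the stop.
- jar_sealed: Clear jar that bears the lid at the start, fixed to the bench. Origin: centre of its underside on the bench. The flat rim lies 130 mm above it; mouth 136 mm across, rim collar 184 mm across. Small bottles stand inside, 20 mm below the rim.
- jar_open: The other clear jar, of the same shape and size, without a lid, fixed to the bench. Origin: centre of its underside; its rim lies 130 mm above it, so a seated lid's origin lies 130 mm above this origin, on the same axis.
- bottle_cap: Bystander: open black bottle cap, 36 mm; origin at the centre of its underside.
- small_pot: Bystander: low round pot, 63 mm across, 34 mm high; origin at the centre of its underside.
- tally_counter: Bystander: hand tally counter, 50 x 65 x 25 mm; origin at the centre of its underside.
- marker: Bystander: marker pen lying down, 136 mm long; origin at the centre of its underside.
- glue_stick: Bystander: standing glue stick, 98 mm high; origin at the centre of its underside.
- label_roll: Bystander: roll of labels lying flat, 88 mm across, 51 mm high; origin at the centre of its underside.
- stamp: Bystander: standing date stamp, 39 x 58 x 74 mm; origin at the centre of its underside.
- ink_tin: Bystander: flat ink tin, 68 x 106 x 19 mm; origin at the centre of its underside.

How it is judged:
On the way:
1. the lid is lifted clear of the sealed jar (at least 40 mm above its rim) (z of lid in the frame of jar_sealed above 0.17 m), for 0.1 s.
At the end, for the whole second after the job is handed in: The lid lies on the open jar: its centre within 5 mm of the jar's axis, its lower face within 3 mm of the rim's height, level to 0.025 rad, released and at rest (horizontal distance between lid and jar_open below 0.005 m and z of lid in the frame of jar_open between 0.127 and 0.133 m and angle between lid's own z axis and vertical below 0.025 rad and linear speed of lid below 0.01 m/s); the robot touches nothing.
It fails at once if the lid is wrenched or pressed against the sealed jar with more than 60 N (contact force between lid and jar_sealed above 60 N).
It fails at once if the lid is banged or pressed on the open jar with more than 60 N (contact force between lid and jar_open above 60 N).
It fails at once if the lid is dropped (moves faster than 0.4 m/s while the fingers do not hold it) (linear speed of lid above 0.4 m/s and contact force between the fingers and lid below 0.2 N).
It fails at once if a bystander is pushed more than 40 mm from its place (distance of any of bottle_cap, small_pot, tally_counter, marker, glue_stick, label_roll, stamp, ink_tin from where it was at the start of the episode above 0.04 m).
It also fails if it takes over 72 s, if anything falls off the work surface, if the arm or the gripper's body presses on something with over 40 N, if the wrist force passes 120 N, or if a joint passes its speed limit or range.

## Working session

There is one attempt and no reset: what is moved stays moved. The work goes in short steps, Python scripts to look and compute and a tool call to move; the robot and the scene stay as the last step left them, time stands still between calls to the robot, and variables do not carry over. Pictures are saved under pics/ and viewed, and the job is handed in when it is done.

Besides the shell and the picture viewer there is one more tool, called after "Emit:" as name([rows], argument=value, ...), one row to a line, values as JSON. servo_tool: Moves the arm, as the interface text tells. Its arguments: {"type":"object","properties":{"plan":{"type":"array"},"grip_force":{"type":"number"}},"required":["plan"]}

```bash
ls; mkdir -p pics; cat > h.py <<'E'
import numpy as np,cv2
from scipy.spatial.transform import Rotation as R
from station import ctrl
def grab(n,save):
    s=ctrl.get_state(); f=ctrl.grab_frame(n)
    cv2.imwrite(f'pics/{save}.png',f['frame'][:,:,::-1]); 
    H,W=f['frame'].shape[:2]
    fl=H/2/np.tan(np.radians(f['vertical_fov'])/2)
    K=np.array([[fl,0,f['cx']],[0,fl,f['cy']],[0,0,1]]); D=np.array(f['distortion'],float)
    if 'extrinsics' in f: E=np.array(f['extrinsics'])
    else:
        T=np.eye(4);T[:3,:3]=R.from_rotvec(s['tcp_rot']).as_matrix();T[:3,3]=s['eef_pos']
        E=np.linalg.inv(T@np.array(f['mount']))
    E=np.diag([1,-1,-1,1.])@E
    np.savez(f'pics/{save}.npz',K=K,D=D,E=E)
    return K,D,E
def load(save):
    z=np.load(f'pics/{save}.npz');return z['K'],z['D'],z['E']
def proj(c,P):
    K,D,E=c;P=np.atleast_2d(np.array(P,float))
    return cv2.projectPoints(P,cv2.Rodrigues(E[:3,:3])[0],E[:3,3],K,D)[0][:,0]
def ray(c,uv):
    K,D,E=c
    n=cv2.undistortPoints(np.array([[uv]],float),K,D)[0,0]
    d=E[:3,:3].T@np.array([n[0],n[1],1]);o=-E[:3,:3].T@E[:3,3];return o,d/np.linalg.norm(d)
def atz(c,uv,z):
    o,d=ray(c,uv);return o+d*(z-o[2])/d[2]
E
python3 - <<'E'
from h import *
s=ctrl.get_state();print(s, ctrl.grip_point_offset)
for n in ['side','top','wrist']:
    c=grab(n,n+'0');print(n,c[0][0,0],-c[2][:3,:3].T@c[2][:3,3],c[2][2,:3],c[1])
E
```

```text
pics
{'clock': 0.0, 'qpos': array([-1.21680453,  0.57653753,  0.02482208,  1.43788527, -0.01499339,
        1.12901969, -0.05648227]), 'qvel': array([-1.84317650e-04,  2.26598795e-03, -1.15293689e-03, -4.98055812e-04,
        7.78136791e-04,  9.75828636e-07, -9.79519537e-06]), 'joint_efforts': array([ 9.05094057e-04, -7.65771246e+01,  2.25001462e+00, -2.85955167e+01,
        1.51738711e-02,  1.29199983e-02, -5.29306263e-06]), 'eef_pos': array([0.28595426, 0.61094105, 0.23044656]), 'tcp_rot': array([ 2.64994984e+00,  1.68562352e+00, -2.13596856e-03]), 'contact_force': array([0.15116736, 0.80455408, 0.83297911]), 'ft_torque': array([-0.0253129 ,  0.02914711,  0.00938343]), 'opening': 0.9938274775876623} 0.0187
side 522.4282046692385 [ 0.26157115 -1.42434086  0.68670892] [ 0.19708732  0.91239697 -0.35873159] [0.02398246 0.         0.         0.         0.        ]
top 520.9589858945728 [0.48219362 0.03110643 1.60121532] [ 0.05476007 -0.01977942 -0.99830362] [-0.08027792  0.          0.          0.          0.        ]
wrist 343.4900973823574 [0.22372339 0.64060303 0.37309145] [ 0.24653005 -0.11693077 -0.96205516] [-0.02600806  0.          0.          0.          0.        ]
```

View pics/top0.png

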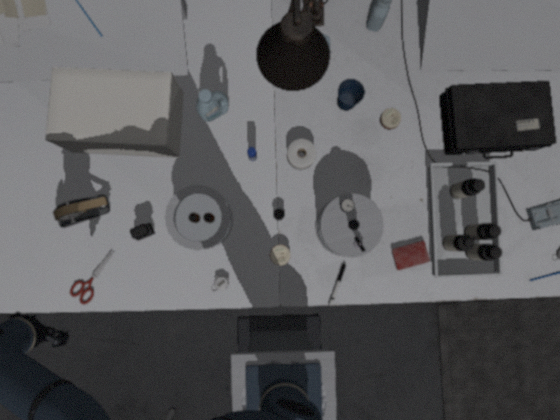

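View pics/side0.png

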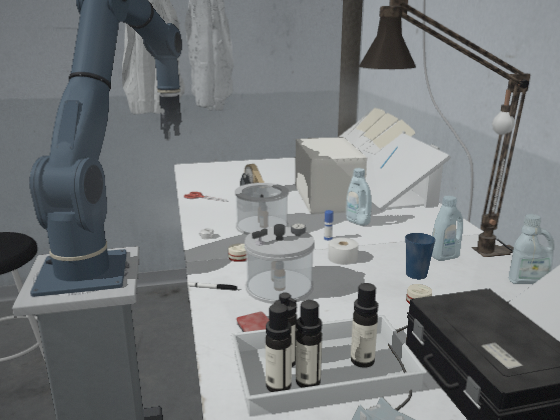

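View pics/wrist0.png

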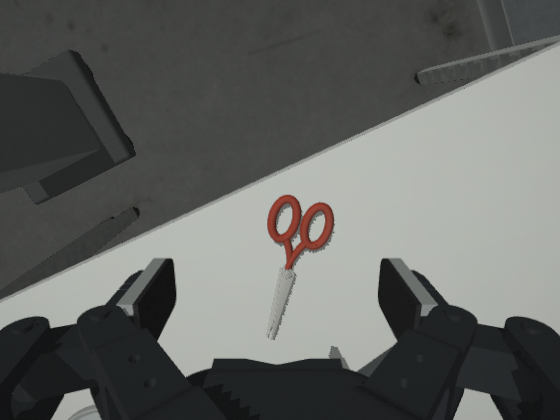

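The top view shows the lidded jar near (350,225), with the gauge near (348,205), the knob near (354,225) and the tap near (361,243). The open jar is near (199,218). I'll zoom in on the lid.

```bash
python3 - <<'E'
import cv2,numpy as np
from h import *
t=cv2.imread('pics/top0.png');s=cv2.imread('pics/side0.png')
def z(i,x,y,w,h,f): return cv2.resize(i[y:y+h,x:x+w],None,fx=f,fy=f,interpolation=cv2.INTER_CUBIC)
a=np.hstack([z(t,300,180,100,90,4),z(t,150,170,100,90,4)]);b=np.hstack([z(s,230,210,100,100,4)[:240],z(s,215,170,100,100,4)[:240]])
cv2.imwrite('pics/z0.png',np.vstack([a,b]))
c=load('top0')
for uv in [(349,205),(354,225),(361,243)]: print(atz(c,uv,0.175))
for uv in [(350,225),(199,217)]: print(atz(c,uv,0.13))
E
```

```text
[ 0.58039878 -0.19220639  0.175     ]
[ 0.52490254 -0.2040629   0.175     ]
[ 0.47489583 -0.22166046  0.175     ]
[ 0.52657141 -0.20006933  0.13      ]
[0.56099377 0.22667358 0.13      ]
```

View pics/z0.png

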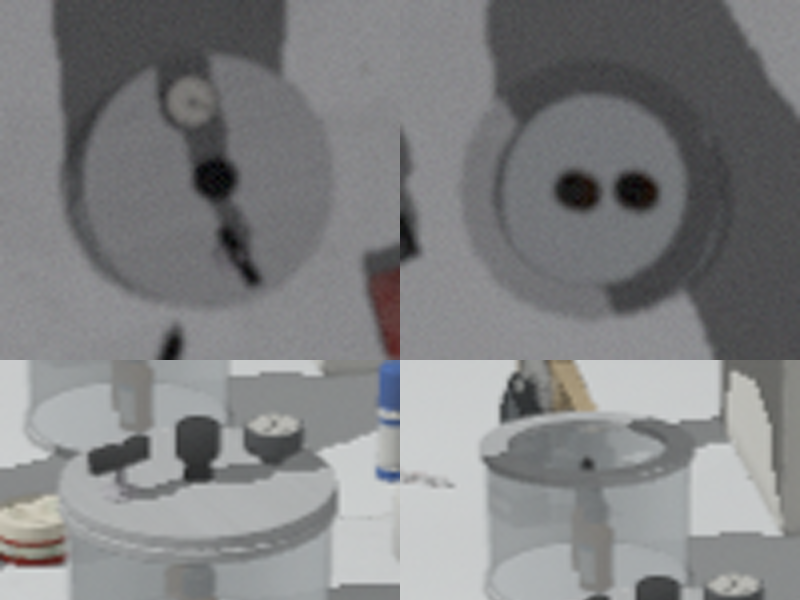

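Emit:
servo_tool([
  [[0.66,-0.95,0.36,-0.4,1],[0.66,-0.95,0.36,-0.4,1],[0.66,-0.95,0.36,-0.4,1],[0.66,-0.95,0.36,-0.4,1],[0.66,-0.95,0.36,-0.4,1],[0.66,-0.95,0.36,-0.4,1],[0.66,-0.95,0.36,-0.4,1],[0.66,-0.95,0.36,-0.4,1],[0.66,-0.95,0.36,-0.4,1],[0.66,-0.95,0.36,-0.4,1]],
])

```text
clock: 1.15
eef_pos: [0.5518, 0.2279, 0.3764]
tcp_rot: [3.134, -0.202, 0.002]
contact_force: [-0.2, 0.1, 0.0]
opening: 0.999
```

Emit:
servo_tool([
  [[0,0,0,0,0],[0,0,0,0,0]],
])

```text
clock: 1.35
eef_pos: [0.5503, 0.2308, 0.3751]
tcp_rot: [-3.135, 0.197, 0.001]
contact_force: [0.8, 0.0, 0.1]
opening: 0.688
```

```bash
python3 - <<'E'
from h import *
s=ctrl.get_state();print(s['clock'],s['qpos'],s['eef_pos'],s['tcp_rot'],abs(s['qvel']).max());grab('wrist','w1')
E
```

```text
1.35 [-0.74814295  0.39301475  0.43093844  1.4138686  -0.16427627  1.3704274
 -0.43875982] [0.55032209 0.23076546 0.37510504] [-3.13527671e+00  1.96626804e-01  5.89005712e-04] 0.032592528099377904
```

View pics/w1.png

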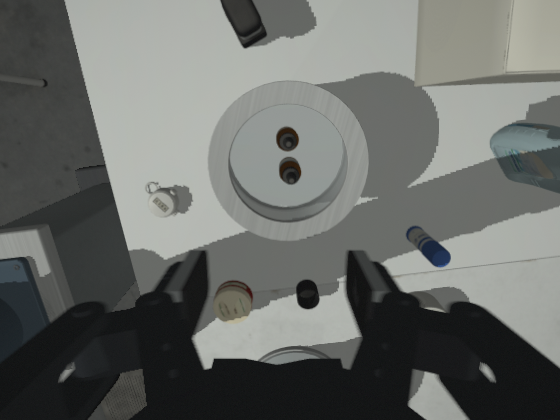

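```bash
cat > fit.py <<'E'
from h import *
from scipy.optimize import minimize
def fitc(save,x0,zr,rng=0.012):
    c=load(save);im=cv2.GaussianBlur(cv2.imread(f'pics/{save}.png',0).astype(np.float32),(0,0),1)
    th=np.linspace(0,2*np.pi,360,endpoint=False)
    def samp(x,y,r,z):
        P=np.c_[x+r*np.cos(th),y+r*np.sin(th),np.full(360,z)]
        uv=proj(c,P).astype(np.float32)
        return cv2.remap(im,uv[:,0:1],uv[:,1:2],cv2.INTER_LINEAR)[:,0]
    def cost(p):
        return -sum(np.minimum(abs(samp(p[0],p[1],r+.001,z)-samp(p[0],p[1],r-.001,z)),25).mean() for z,r in zr)
    best=min(((cost((x0[0]+a,x0[1]+b)),x0[0]+a,x0[1]+b) for a in np.arange(-rng,rng+1e-6,.001) for b in np.arange(-rng,rng+1e-6,.001)))
    r=minimize(cost,best[1:],method='Nelder-Mead',options=dict(initial_simplex=np.array(best[1:])+np.array([[0,0],[.0007,0],[0,.0007]])))
    return r.x,r.fun
E
python3 - <<'E'
from fit import *
c=load('w1');x0=atz(c,(288,161),.13);print(x0)
for zr in ([(.13,.092)],[(.13,.068)],[(.13,.092),(.13,.068)]): print(fitc('w1',x0,zr))
x=fitc('w1',x0,[(.13,.092),(.13,.068)])[0]
im=cv2.imread('pics/w1.png');th=np.linspace(0,6.28,200)
for r in(.092,.068):
    for u,v in proj(c,np.c_[x[0]+r*np.cos(th),x[1]+r*np.sin(th),0*th+.13]): cv2.circle(im,(int(round(u)),int(round(v))),0,(0,0,255),-1)
cv2.imwrite('pics/w1o.png',cv2.resize(im[60:260,190:390],None,fx=3,fy=3))
for zr in ([(.13,.092)],[(.13,.068)]):print('top',fitc('top0',x0,zr))
for zr in ([(.13,.092)],[(.13,.068)]):print('side',fitc('side0',x0,zr))
E
```

```text
[0.56433102 0.23824787 0.13      ]
(array([0.56319732, 0.23350848]), np.float64(-18.22477149963379))
(array([0.56260914, 0.23221768]), np.float64(-14.307412147521973))
(array([0.56320832, 0.23379531]), np.float64(-31.971569061279297))
top (array([0.56153829, 0.2321212 ]), np.float64(-3.8291897773742676))
top (array([0.56054879, 0.23317033]), np.float64(-6.764830112457275))
side (array([0.56141242, 0.21193317]), np.float64(-4.988824367523193))
side (array([0.5603306 , 0.22724766]), np.float64(-3.6009976863861084))
```

View pics/w1o.png

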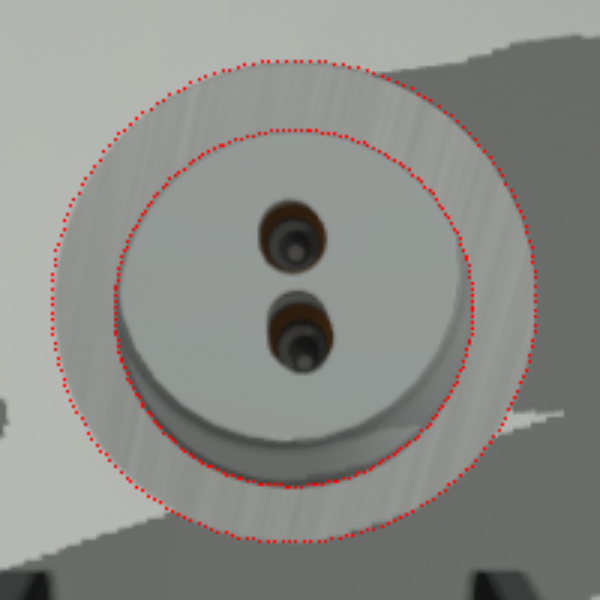

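The overlay fits the open jar's rim at (0.563, 0.234). Next I'll look at the lid.

Emit:
servo_tool([
  [[-0.05,-0.95,0,-0.29,0],[-0.05,-0.95,0,-0.29,0],[-0.05,-0.95,0,-0.29,0],[-0.05,-0.95,0,-0.29,0],[-0.05,-0.95,0,-0.29,0],[-0.05,-0.95,0,-0.29,0],[-0.05,-0.95,0,-0.29,0],[-0.05,-0.95,0,-0.29,0]],
])

```text
clock: 2.2
eef_pos: [0.5293, -0.1507, 0.375]
tcp_rot: [2.729, -1.555, -0.001]
contact_force: [1.3, -0.7, -0.0]
opening: 0.497
```

Emit:
servo_tool([
  [[-0.03,-0.15,-0.02,0,0],[-0.03,-0.15,-0.02,0,0],[-0.03,-0.15,-0.02,0,0],[-0.03,-0.15,-0.02,0,0]],
])

```text
clock: 2.6
eef_pos: [0.5188, -0.2066, 0.3668]
tcp_rot: [-2.731, 1.55, 0.002]
contact_force: [0.1, 0.8, 0.2]
opening: 0.502
```

```bash
python3 - <<'E'
from h import *
s=ctrl.get_state();print(s['clock'],s['qpos'],s['eef_pos'],s['tcp_rot'],abs(s['qvel']).max(),s['ft_torque']);grab('wrist','w2')
E
```

```text
2.6 [-0.18777756  0.37549796  0.73331411  1.5330841  -0.25634375  1.33246737
 -0.46068508] [ 0.51879766 -0.20662796  0.36683228] [-2.73131957e+00  1.55036921e+00  1.73330019e-03] 0.01736211823473846 [ 0.02039111  0.00558176 -0.04158422]
```

View pics/w2.png

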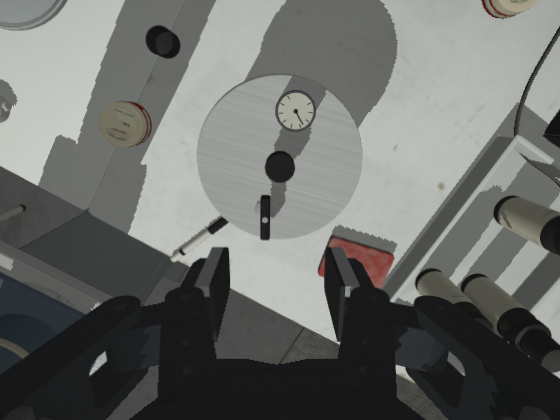

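```bash
python3 - <<'E'
from fit import *
c=load('w2')
x,f=fitc('w2',atz(c,(280,158),.14),[(.14,.09)]);print('lid',x,f)
k,f=fitc('w2',atz(c,(280,163),.178),[(.178,.015)],.006);print('knob',k,f)
g,f=fitc('w2',atz(c,(295,110),.166),[(.166,.020)],.006);print('gauge',g,f)
im=cv2.imread('pics/w2.png')
crop=cv2.resize(im[180:250,230:300],None,fx=8,fy=8,interpolation=cv2.INTER_CUBIC);cv2.imwrite('pics/w2z.png',crop)
b=atz(c,(265,217.5),.175);e1=atz(c,(264.7,196.5),.175);e2=atz(c,(265,240),.175)
print('bar',b,np.linalg.norm(e1-e2),np.degrees(np.arctan2(*(e1-e2)[[1,0]])),(e1+e2)/2)
print('lidyaw from gauge-knob',np.degrees(np.arctan2(*(k-g)[::-1])),np.linalg.norm(k-g),'tap-knob',np.degrees(np.arctan2(*(b[:2]-k)[::-1])),np.linalg.norm(b[:2]-k))
E
```

```text
lid [ 0.529535   -0.20270778] -16.940460205078125
knob [ 0.53011233 -0.20188336] -25.0
gauge [ 0.58378123 -0.18864208] -20.902233123779297
bar [ 0.47767232 -0.21685546  0.175     ] 0.04694696746798 30.64419741354645 [ 0.476523   -0.21735014  0.175     ]
lidyaw from gauge-knob -166.1406802977968 0.055278231933530854 tap-knob -164.0654680211576 0.054535478699107826
```

View pics/w2z.png

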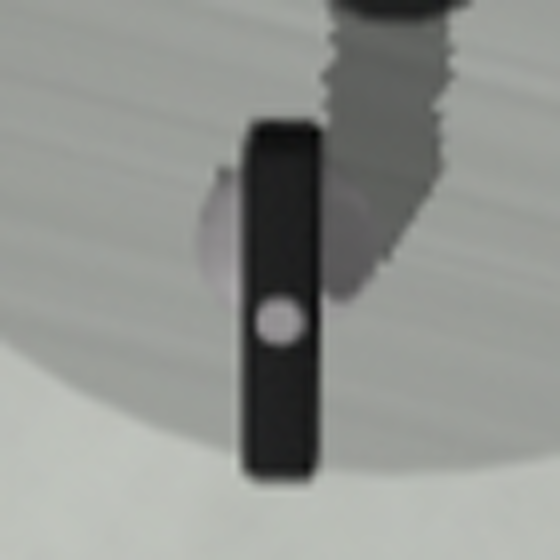

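Emit:
servo_tool([
  [[-0.105,-0.024,-0.26,0,0.0],[-0.105,-0.024,-0.26,0,0.0],[-0.105,-0.024,-0.26,0,0.0],[-0.105,-0.024,-0.26,0,0.0],[-0.105,-0.024,-0.26,0,0.0],[-0.105,-0.024,-0.26,0,0.0]],
])

```text
clock: 3.25
eef_pos: [0.4778, -0.2178, 0.2645]
tcp_rot: [-2.731, 1.551, -0.004]
contact_force: [0.1, -0.8, 0.1]
opening: 0.499
```

```bash
python3 - <<'E'
from fit import *
s=ctrl.get_state();print(s['clock'],s['eef_pos'],s['tcp_rot'],abs(s['qvel']).max(),s['ft_torque'])
c=grab('wrist','w3');grab('side','s3')
k,f=fitc('w3',(.53,-.202),[(.178,.015)],.006);print('knob',k,f)
print(proj(c,[.4762,-.2167,.175]))
im=cv2.imread('pics/w3.png');s=cv2.imread('pics/s3.png')
cv2.imwrite('pics/v3.png',np.hstack([im,cv2.resize(s[170:310,220:300],None,fx=3,fy=3)]))
E
```

```text
3.25 [ 0.47778922 -0.21776185  0.26452058] [-2.73149271  1.55072176 -0.0036389 ] 0.006528384381583747 [ 0.02063948  0.02574878 -0.00178889]
knob [ 0.529 -0.203] -25.0
[[274.04264483 209.50876286]]
```

View pics/v3.png

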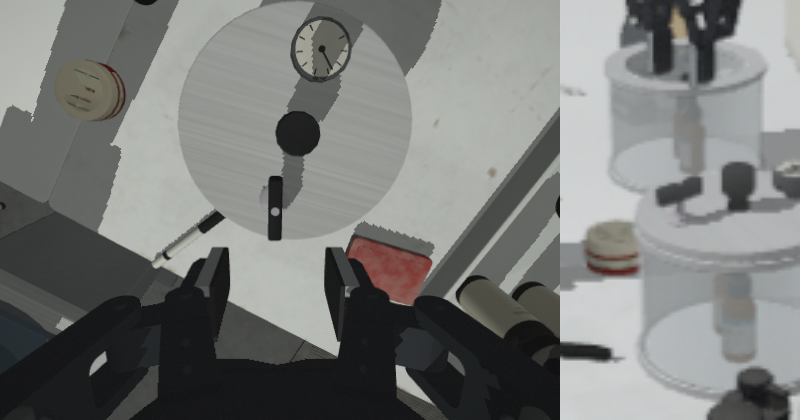

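Emit:
servo_tool([
  [[-0.004,0,-0.1,0,0],[-0.004,0,-0.2,0,0],[-0.004,0,-0.25,0,0],[-0.004,0,-0.28,0,0],[-0.004,0,-0.28,0,0],[-0.004,0,-0.28,0,0]],
])

```text
clock: 3.95
eef_pos: [0.4752, -0.2187, 0.1522]
tcp_rot: [-2.73, 1.554, -0.002]
contact_force: [-0.5, -0.3, 0.3]
opening: 0.5
```

Emit:
servo_tool([
  [[0,0,0,0,-1],[0,0,0,0,-1],[0,0,0,0,-1],[0,0,0,0,-1],[0,0,0,0,-1],[0,0,0,0,-1],[0,0,0,0,-1]],
], grip_force=30)

```text
clock: 4.65
eef_pos: [0.4751, -0.2184, 0.1523]
tcp_rot: [-2.73, 1.553, -0.002]
contact_force: [-0.4, 0.6, 6.3]
opening: 0.107
```

```bash
python3 - <<'E'
from fit import *
s=ctrl.get_state();print(s['clock'],s['eef_pos'],s['tcp_rot'],s['qpos'],s['contact_force'],s['ft_torque'])
E
```

```text
4.65 [ 0.47506588 -0.21839077  0.15227349] [-2.72989501e+00  1.55330570e+00 -2.38884186e-03] [-0.07127194  0.51541059  0.61999842  1.9556311  -0.4132304   0.7962835
 -0.25296992] [-0.38329923  0.6203855   6.32063715] [ 0.16756327  0.18976718 -0.03926488]
```

Emit:
servo_tool([
  [[0,0,0,0.04,-1],[0,0,0,0.08,-1],[0,0,0,0.12,-1],[0,0,0,0.16,-1],[0,0,0,0.2,-1],[0,0,0,0.24,-1],[0,0,0,0.28,-1],[0,0,0,0.32,-1],[0,0,0,0.32,-1]],
])

```text
clock: 5.55
eef_pos: [0.4753, -0.2187, 0.1523]
tcp_rot: [3.141, -0.043, 0.004]
contact_force: [0.2, 0.2, 6.4]
opening: 0.111
```

```bash
cat > st.py <<'E'
from fit import *
s=ctrl.get_state();r=R.from_rotvec(s['tcp_rot']).as_matrix()[:,0]
print(s['clock'],s['eef_pos'].round(4),'yaw',np.degrees(np.arctan2(r[1],r[0])).round(2),'q',s['qpos'].round(2),s['contact_force'].round(1),s['ft_torque'].round(3),s['opening'])
E
python3 st.py
```

```text
5.55 [ 0.4753 -0.2187  0.1523] yaw -1.58 q [ 0.12  0.46  0.32  1.95 -0.2   0.76  0.53] [0.2 0.2 6.4] [ 0.162 -0.028  0.078] 0.11137034732490751
```

Emit:
servo_tool([
  [[0,0,0,0.04,-1],[0,0,0,0.08,-1],[0,0,0,0.12,-1],[0,0,0,0.16,-1],[0,0,0,0.2,-1],[0,0,0,0.24,-1],[0,0,0,0.28,-1],[0,0,0,0.32,-1],[0,0,0,0.32,-1]],
])

```text
clock: 6.45
eef_pos: [0.4756, -0.2185, 0.1523]
tcp_rot: [2.773, 1.472, 0.003]
contact_force: [0.4, 1.4, 7.0]
opening: 0.108
```

```bash
python3 st.py; python3 -c "
from h import *
grab('wrist','w4')"
```

```text
6.45 [ 0.4756 -0.2185  0.1523] yaw 55.93 q [ 0.32  0.44  0.03  1.94 -0.02  0.75  1.34] [0.4 1.4 7. ] [ 0.241 -0.223  0.062] 0.10829667325400873
```

View pics/w4.png

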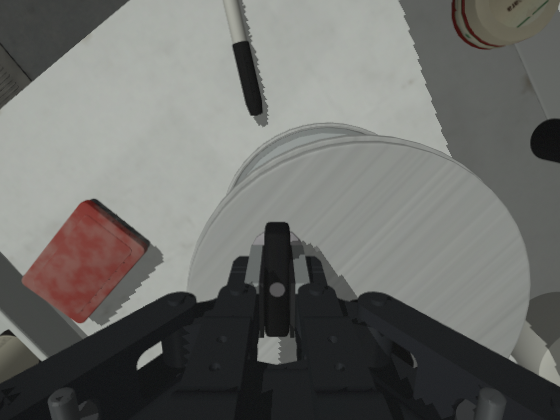

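Emit:
servo_tool([
  [[0,0,0,0.02,-1],[0,0,0,0.04,-1],[0,0,0,0.04,-1]],
])

```text
clock: 6.8
eef_pos: [0.4756, -0.2185, 0.1523]
tcp_rot: [2.677, 1.641, 0.003]
contact_force: [1.6, 1.2, 7.9]
opening: 0.111
```

```bash
python3 st.py
```

```text
6.8 [ 0.4756 -0.2185  0.1523] yaw 63.01 q [ 0.35  0.44 -0.01  1.94  0.    0.76  1.44] [1.6 1.2 7.9] [ 0.179 -0.236  0.014] 0.11057156629618987
```

Emit:
servo_tool([
  [[0,0,0,0.02,-1],[0,0,0,0.03,-1],[0,0,0,0.03,-1]],
])

```text
clock: 7.1
eef_pos: [0.4757, -0.2184, 0.1523]
tcp_rot: [2.598, 1.764, 0.003]
contact_force: [1.5, 1.2, 6.7]
opening: 0.11
```

```bash
python3 st.py
```

```text
7.1 [ 0.4757 -0.2184  0.1523] yaw 68.35 q [ 0.37  0.44 -0.03  1.94  0.02  0.76  1.51] [1.5 1.2 6.7] [ 0.258 -0.229  0.038] 0.10951575167383827
```

Emit:
servo_tool([
  [[0,0,0,0.02,-1],[0,0,0,0.03,-1],[0,0,0,0.03,-1]],
])

```text
clock: 7.4
eef_pos: [0.4757, -0.2184, 0.1523]
tcp_rot: [2.512, 1.884, 0.002]
contact_force: [1.1, 1.0, 7.1]
opening: 0.11
```

```bash
python3 st.py
```

```text
7.4 [ 0.4757 -0.2184  0.1523] yaw 73.75 q [ 0.38  0.44 -0.06  1.94  0.04  0.76  1.59] [1.1 1.  7.1] [ 0.185 -0.207  0.079] 0.10981922165889339
```

Emit:
servo_tool([
  [[0,0,0,0.02,-1],[0,0,0,0.03,-1],[0,0,0,0.03,-1]],
])

```text
clock: 7.7
eef_pos: [0.4756, -0.219, 0.1523]
tcp_rot: [2.421, 1.998, 0.002]
contact_force: [1.7, -0.4, 6.2]
opening: 0.109
```

```bash
python3 st.py
```

```text
7.7 [ 0.4756 -0.219   0.1523] yaw 79.07 q [ 0.4   0.44 -0.09  1.94  0.05  0.76  1.66] [ 1.7 -0.4  6.2] [-0.162 -0.212 -0.357] 0.10922571351772836
```

Emit:
servo_tool([
  [[0,0,0,0.005,-1],[0,0,0,0.01,-1],[0,0,0,0.01,-1]],
])

```text
clock: 8.0
eef_pos: [0.4759, -0.2194, 0.1523]
tcp_rot: [2.39, 2.034, 0.002]
contact_force: [2.6, -2.5, 5.7]
opening: 0.109
```

```bash
python3 st.py
```

```text
8.0 [ 0.4759 -0.2194  0.1523] yaw 80.79 q [ 0.41  0.44 -0.1   1.94  0.06  0.76  1.69] [ 2.6 -2.5  5.7] [-0.435 -0.448 -0.628] 0.10862983038744381
```

The torque rises steadily, so this is the firm stop, about 2.4 rad from the start. I'll back off slightly, release and rise.

Emit:
servo_tool([
  [[0,0,0,-0.02,-1],[0,0,0,-0.02,-1],[0,0,0,-0.02,0],[0,0,0,-0.02,0],[0,0,0,-0.02,0],[0,0,0,-0.02,0]],
])

```text
clock: 8.6
eef_pos: [0.4743, -0.2181, 0.1511]
tcp_rot: [-2.45, -1.966, 0.001]
contact_force: [-0.1, -0.4, 0.4]
opening: 0.505
```

Emit:
servo_tool([
  [[0,0,0.1,0,0],[0,0,0.2,0,0],[0,0,0.3,0,0],[0.03,0,0.4,0,0],[0.06,0.01,0.5,0,0],[0.06,0.01,0.5,0,0],[0.06,0.01,0.5,0,0]],
])

```text
clock: 9.3
eef_pos: [0.4988, -0.2141, 0.3517]
tcp_rot: [2.449, 1.966, 0.001]
contact_force: [1.1, 0.2, -0.6]
opening: 0.498
```

```bash
python3 st.py; python3 -c "
from h import *
grab('wrist','w5')"
```

```text
9.3 [ 0.4988 -0.2141  0.3517] yaw 77.52 q [ 0.38  0.29 -0.08  1.58  0.02  1.27  1.65] [ 1.1  0.2 -0.6] [ 0.002  0.01  -0.012] 0.4983140068160357
```

View pics/w5.png

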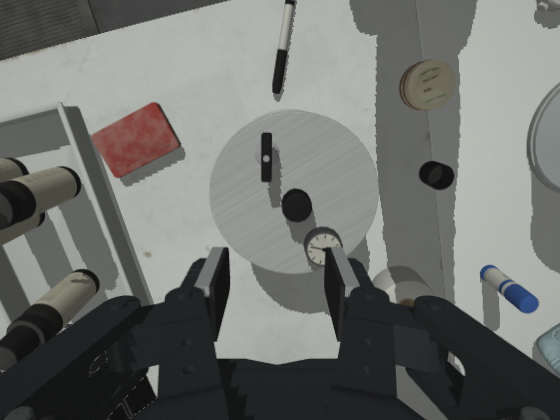

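```bash
python3 - <<'E'
from fit import *
c=load('w5')
x,f=fitc('w5',(.5297,-.2025),[(.14,.09)],.008);print('lid',x,f)
k,f=fitc('w5',(.5297,-.2025),[(.178,.015)],.008);print('knob',k,f, proj(c,[*k,.178]))
b=atz(c,(266,158),.175);print('bar',b)
e1=atz(c,(267,135),.175);e2=atz(c,(266,180),.175);print(np.degrees(np.arctan2(*(e1-e2)[[1,0]])))
g=atz(c,(323,247),.166);print('gauge',g)
print('yaw',np.degrees(np.arctan2(*(b-g)[[1,0]])))
E
```

```text
lid [ 0.5269005  -0.20158131] -15.828035354614258
knob [ 0.52564459 -0.20074336] -24.09963035583496 [[296.18475547 205.56764363]]
bar [ 0.47522081 -0.21891074  0.175     ]
165.77115891128213
gauge [ 0.57884977 -0.18274984  0.166     ]
yaw -160.7637753322222
```

Emit:
servo_tool([
  [[0.07,0.032,-0.2,0.16,0.4],[0.07,0.032,-0.2,0.16,0.4],[0.07,0.032,-0.2,0.16,0.4],[0.07,0.032,-0.2,0.16,0.4],[0.07,0.032,-0.2,0.16,0.4],[0.07,0.032,-0.2,0.16,0.4],[0.07,0.032,-0.2,0.16,0.4]],
])

```text
clock: 10.05
eef_pos: [0.5262, -0.2016, 0.271]
tcp_rot: [-1.886, -2.512, 0.0]
contact_force: [-0.2, -0.4, -0.2]
opening: 0.695
```

```bash
python3 st.py; python3 -c "
from fit import *
c=grab('wrist','w6')
print(fitc('w6',(.527,-.2015),[(.178,.015)],.008))
print(proj(c,[.527,-.2015,.178]))"
```

```text
10.05 [ 0.5262 -0.2016  0.271 ] yaw 106.21 q [ 0.42  0.38 -0.2   1.67  0.08  1.1   2.05] [-0.2 -0.4 -0.2] [-0.045  0.033  0.013] 0.6953232774645873
(array([ 0.52634693, -0.20142934]), np.float64(-24.48621368408203))
[[276.347607   207.06236503]]
```

View pics/w6.png

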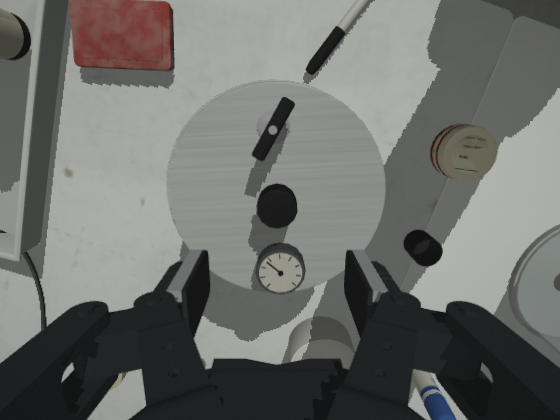

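Emit:
servo_tool([
  [[0,0,-0.1,0,0.4],[0,0,-0.2,0,0.4],[0,0,-0.26,0,0.4],[0,0,-0.3,0,0.4],[0,0,-0.303,0,0.4],[0,0,-0.303,0,0.4]],
])

```text
clock: 10.7
eef_pos: [0.5267, -0.2014, 0.1504]
tcp_rot: [-1.884, -2.514, 0.0]
contact_force: [0.5, -0.7, 1.1]
opening: 0.698
```

Emit:
servo_tool([
  [[0,0,0,0,-1],[0,0,0,0,-1],[0,0,0,0,-1],[0,0,0,0,-1],[0,0,0,0,-1],[0,0,0,0,-1]],
], grip_force=70)

```text
clock: 11.3
eef_pos: [0.5271, -0.2016, 0.1515]
tcp_rot: [1.883, 2.512, 0.001]
contact_force: [-1.9, 1.4, 6.8]
opening: 0.323
```

```bash
python3 st.py
```

```text
11.3 [ 0.5271 -0.2016  0.1515] yaw 106.3 q [ 0.41  0.5  -0.18  1.83  0.12  0.82  2.02] [-1.9  1.4  6.8] [ 0.289  0.376 -0.024] 0.3227181280709867
```

Emit:
servo_tool([
  [[0,0,0.005,0,-1],[0,0,0.01,0,-1],[0,0,0.015,0,-1],[0,0,0.015,0,-1]],
])

```text
clock: 11.7
eef_pos: [0.5265, -0.2014, 0.1562]
tcp_rot: [-1.884, -2.514, 0.0]
contact_force: [0.0, 0.2, -4.8]
opening: 0.326
```

```bash
python3 st.py
```

```text
11.7 [ 0.5265 -0.2014  0.1562] yaw 106.32 q [ 0.41  0.49 -0.19  1.83  0.12  0.83  2.02] [ 0.   0.2 -4.8] [-0.012  0.015 -0.007] 0.3259320949686796
```

Emit:
servo_tool([
  [[0,0,0.04,0,-1],[0,0,0.09,0,-1],[0,0,0.15,0,-1],[0,0,0.21,0,-1],[0,0,0.27,0,-1],[0,0,0.32,0,-1],[0,0,0.34,0,-1],[0,0,0.34,0,-1]],
])

```text
clock: 12.5
eef_pos: [0.5268, -0.2015, 0.2927]
tcp_rot: [1.883, 2.513, 0.001]
contact_force: [-0.5, -0.1, -5.2]
opening: 0.323
```

Emit:
servo_tool([
  [[0.005,0.05,0,0,-1],[0.01,0.13,0,0,-1],[0.02,0.22,0,0,-1],[0.03,0.31,0,0,-1],[0.04,0.4,0,0,-1],[0.05,0.49,0,0,-1],[0.06,0.58,0,0,-1],[0.07,0.65,0,0,-1],[0.075,0.69,0,0,-1],[0.075,0.7,0,0,-1]],
])

```text
clock: 13.5
eef_pos: [0.5562, 0.0804, 0.2909]
tcp_rot: [-1.879, -2.516, 0.001]
contact_force: [-0.1, -0.5, -4.7]
opening: 0.33
```

```bash
python3 st.py; python3 -c "
from fit import *
c=grab('wrist','w7');grab('side','s7')"
```

```text
13.5 [0.5562 0.0804 0.2909] yaw 106.48 q [-0.03  0.37 -0.29  1.64  0.11  1.15  1.52] [-0.1 -0.5 -4.7] [-0.03  -0.006 -0.015] 0.33032780595964334
```

View pics/w7.png

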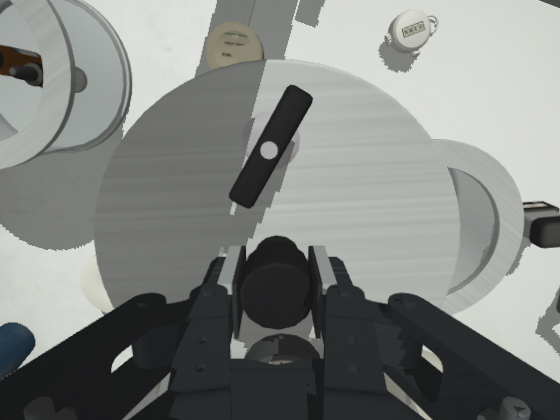

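View pics/s7.png

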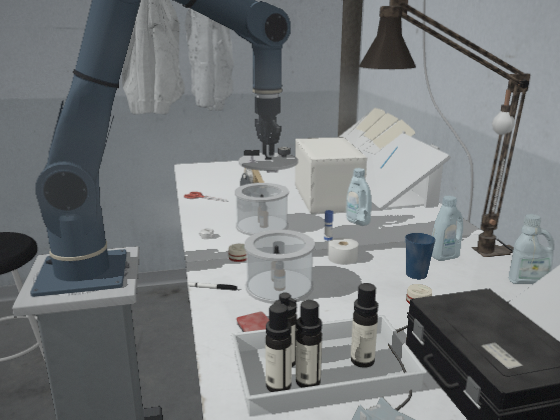

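```bash
cat > fit2.py <<'E'
from fit import *
def fitarc(save,x0,zr,mask,rng=.008):
    c=load(save);im=cv2.GaussianBlur(cv2.imread(f'pics/{save}.png',0).astype(np.float32),(0,0),1)
    th=np.linspace(0,2*np.pi,720,endpoint=False)
    P0=[np.c_[x0[0]+r*np.cos(th),x0[1]+r*np.sin(th),0*th+z] for z,r in zr]
    M=[mask(proj(c,P)) for P in P0]
    def S(x,y,r,z,m):
        uv=proj(c,np.c_[x+r*np.cos(th[m]),y+r*np.sin(th[m]),0*th[m]+z]).astype(np.float32)
        return cv2.remap(im,uv[:,0:1],uv[:,1:2],cv2.INTER_LINEAR)[:,0]
    def cost(p): return -sum(np.minimum(abs(S(*p,r+.001,z,m)-S(*p,r-.001,z,m)),25).mean() for (z,r),m in zip(zr,M))
    a=np.arange(-rng,rng+1e-6,.001)
    b=min((cost((x0[0]+i,x0[1]+j)),x0[0]+i,x0[1]+j) for i in a for j in a)
    r=minimize(cost,b[1:],method='Nelder-Mead',options=dict(initial_simplex=np.array(b[1:])+np.array([[0,0],[.0006,0],[0,.0006]])))
    return r.x,r.fun,[m.sum() for m in M]
def overlay(save,out,circs):
    c=load(save);im=cv2.imread(f'pics/{save}.png');th=np.linspace(0,6.28,300)
    for x,y,z,r in circs:
        for u,v in proj(c,np.c_[x+r*np.cos(th),y+r*np.sin(th),0*th+z]): cv2.circle(im,(int(round(u)),int(round(v))),0,(0,0,255),-1)
    cv2.imwrite(f'pics/{out}.png',im)
E
python3 - <<'E'
from fit2 import *
T=np.array([.5562,.0804,.2909]);zl=.2909-.0263  # lid origin: TCP at .1562 was ~2 mm.. estimate
print('rel z guess; tcp at grasp .1515 with lid at .130')
zl=.2909-.0215
lm=lambda uv:(uv[:,1]<225)&(uv[:,0]>0)
rel=[]
for dz in (0,.002,-.002):
  l=fitarc('w7',T[:2],[(zl+.01+dz,.09)],lm,.01);print('lid',l, l[0]-T[:2])
l=fitarc('w7',T[:2],[(zl+.01,.09)],lm,.01)
m=lambda uv:(uv[:,0]>468)&(uv[:,1]<300)&(uv[:,0]<525)
m2=lambda uv:(uv[:,0]>462)&(uv[:,1]<275)&(uv[:,1]>175)
for zr,mm in (([(.13,.092)],m),([(.13,.068)],m2)):
  j=fitarc('w7',(.562,.233),zr,mm);print('jar',j)
overlay('w7','w7o',[(*l[0],zl+.01,.09),(*j[0],.13,.092),(*j[0],.13,.068)])
E
```

```text
rel z guess; tcp at grasp .1515 with lid at .130
lid (array([0.55826446, 0.08093737]), np.float64(-19.19097900390625), [np.int64(323)]) [0.00206446 0.00053737]
lid (array([0.5588941 , 0.08008167]), np.float64(-18.192138671875), [np.int64(321)]) [ 0.0026941  -0.00031833]
lid (array([0.55774865, 0.08095992]), np.float64(-19.941389083862305), [np.int64(325)]) [0.00154865 0.00055992]
jar (array([0.56393318, 0.23205622]), np.float64(-23.574581146240234), [np.int64(226)])
jar (array([0.563, 0.232]), np.float64(-25.0), [np.int64(194)])
```

View pics/w7o.png

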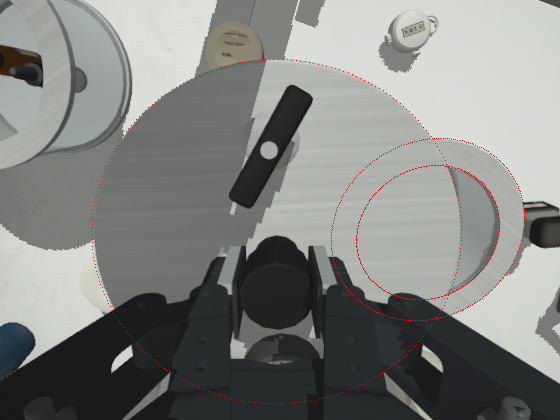

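Emit:
servo_tool([
  [[0.002,0.05,0,0,-1],[0.004,0.13,0,0,-1],[0.008,0.21,0,0,-1],[0.01,0.28,-0.03,0,-1],[0.012,0.34,-0.06,0,-1],[0.014,0.37,-0.1,0,-1],[0.014,0.378,-0.15,0,-1],[0.014,0.378,-0.19,0,-1],[0.014,0.378,-0.2,0,-1],[0.014,0.378,-0.2,0,-1]],
])

```text
clock: 14.6
eef_pos: [0.5625, 0.2278, 0.2116]
tcp_rot: [1.886, 2.512, -0.003]
contact_force: [-0.3, -0.2, -3.8]
opening: 0.326
```

```bash
python3 st.py; python3 -c "
from fit import *
grab('wrist','w8');grab('side','s8');grab('top','t8')
im=cv2.imread('pics/s8.png');t=cv2.imread('pics/t8.png')
cv2.imwrite('pics/v8.png',np.hstack([cv2.resize(im[130:250,210:310],None,fx=4,fy=4),cv2.resize(t[160:280,150:250],None,fx=4,fy=4)]))"
```

```text
14.6 [0.5625 0.2278 0.2116] yaw 106.2 q [-0.27  0.5  -0.3   1.65  0.17  1.02  1.23] [-0.3 -0.2 -3.8] [ 0.024 -0.049  0.05 ] 0.32625973423752347
```

View pics/v8.png

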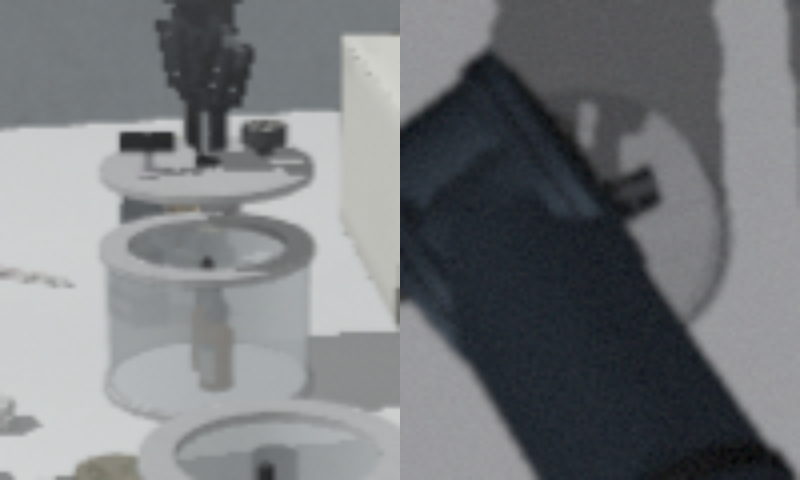

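View pics/w8.png

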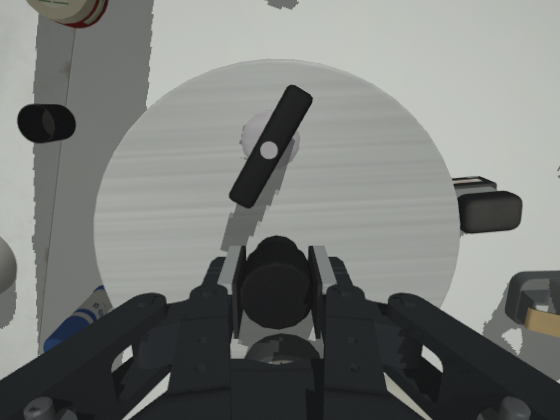

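Emit:
servo_tool([
  [[0,0,-0.03,0,-1],[0,0,-0.06,0,-1],[0,0,-0.085,0,-1],[0,0,-0.095,0,-1],[0,0,-0.095,0,-1],[0,0,-0.095,0,-1]],
])

```text
clock: 15.35
eef_pos: [0.5622, 0.2299, 0.1741]
tcp_rot: [-1.883, -2.514, -0.0]
contact_force: [-0.1, -0.1, -2.7]
opening: 0.331
```

```bash
python3 st.py; python3 -c "
from fit import *
grab('side','s9');grab('top','t9')
im=cv2.imread('pics/s9.png');t=cv2.imread('pics/t9.png')
cv2.imwrite('pics/v9.png',np.hstack([cv2.resize(im[130:250,210:310],None,fx=4,fy=4),cv2.resize(t[160:280,150:250],None,fx=4,fy=4)]))"; python3 st.py
```

```text
15.35 [0.5622 0.2299 0.1741] yaw 106.33 q [-0.28  0.54 -0.3   1.69  0.19  0.94  1.21] [-0.1 -0.1 -2.7] [-0.028 -0.046 -0.003] 0.33084746434963436
15.45 [0.5624 0.2299 0.1745] yaw 106.32 q [-0.28  0.54 -0.3   1.69  0.19  0.94  1.21] [-0.3  0.4 -4.5] [ 0.032  0.06  -0.021] 0.32379409335435066
```

View pics/v9.png

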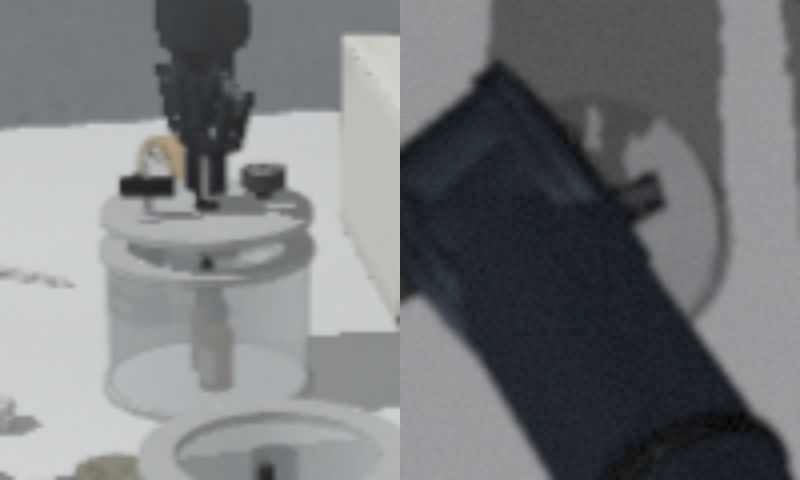

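Emit:
servo_tool([
  [[-0.001,0.004,-0.01,0,-1],[-0.001,0.004,-0.02,0,-1],[-0.001,0.004,-0.03,0,-1],[-0.001,0.004,-0.037,0,-1],[-0.001,0.004,-0.042,0,-1],[-0.001,0.004,-0.046,0,-1],[-0.001,0.004,-0.046,0,-1]],
])

```text
clock: 16.15
eef_pos: [0.5617, 0.2313, 0.1555]
tcp_rot: [-1.884, -2.514, 0.0]
contact_force: [-0.1, -1.1, -4.6]
opening: 0.327
```

```bash
python3 st.py
```

```text
16.15 [0.5617 0.2313 0.1555] yaw 106.32 q [-0.28  0.56 -0.29  1.71  0.2   0.9   1.2 ] [-0.1 -1.1 -4.6] [ 0.007 -0.035 -0.008] 0.3267873197177221
```

No contact yet, so I'll keep going slowly.

Emit:
servo_tool([
  [[0,0,-0.003,0,-1],[0,0,-0.006,0,-1],[0,0,-0.008,0,-1],[0,0,-0.008,0,-1]],
])

```text
clock: 16.55
eef_pos: [0.5617, 0.2313, 0.1524]
tcp_rot: [-1.884, -2.514, 0.0]
contact_force: [0.3, 0.1, -4.6]
opening: 0.324
```

```bash
python3 st.py
```

```text
16.55 [0.5617 0.2313 0.1524] yaw 106.32 q [-0.28  0.56 -0.29  1.72  0.2   0.89  1.2 ] [ 0.3  0.1 -4.6] [-0.006  0.021  0.028] 0.32420071428273806
```

Emit:
servo_tool([
  [[0,0,-0.003,0,-1],[0,0,-0.004,0,-1],[0,0,-0.004,0,-1]],
])

```text
clock: 16.85
eef_pos: [0.5619, 0.2314, 0.1516]
tcp_rot: [1.883, 2.514, 0.001]
contact_force: [-2.2, -1.9, 4.1]
opening: 0.333
```

```bash
python3 st.py; python3 -c "
from fit import *
grab('side','s10')
im=cv2.imread('pics/s10.png')
cv2.imwrite('pics/v10.png',cv2.resize(im[150:240,215:305],None,fx=6,fy=6))"
```

```text
16.85 [0.5619 0.2314 0.1516] yaw 106.31 q [-0.28  0.56 -0.29  1.72  0.2   0.89  1.2 ] [-2.2 -1.9  4.1] [-0.24   0.578  0.05 ] 0.33273811951701454
```

View pics/v10.png

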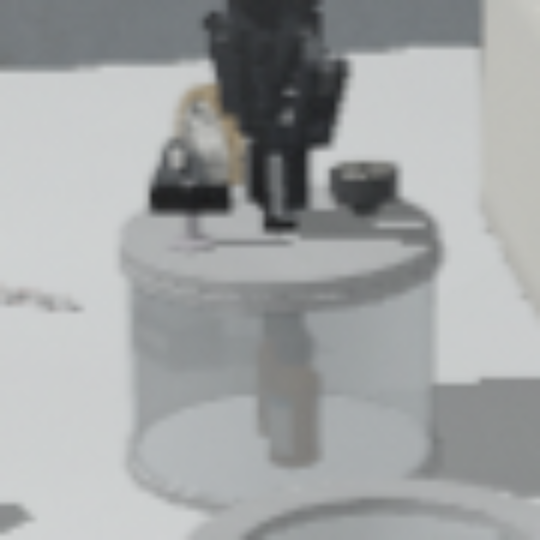

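The lid is on the rim: load about 9 N, at the same TCP height as in the original grasp. Releasing now.

Emit:
servo_tool([
  [[0,0,0,0,-0.2],[0,0,0,0,-0.1],[0,0,0,0,0.1],[0,0,0,0,0.3],[0,0,0,0,0.4],[0,0,0,0,0.4]],
])

```text
clock: 17.5
eef_pos: [0.5618, 0.2313, 0.1509]
tcp_rot: [1.884, 2.514, -0.0]
contact_force: [0.5, 0.1, -0.3]
opening: 0.7
```

Emit:
servo_tool([
  [[0,0,0.02,0,0.4],[0,0,0.08,0,0.4],[0,0,0.16,0,0.4],[0,0,0.26,0,0.4],[0,0,0.36,0,0.4],[0,0,0.46,0,0.4],[-0.05,0,0.5,0,0.4],[-0.05,0,0.5,0,0.4],[-0.05,0,0.5,0,0.4]],
])

```text
clock: 18.4
eef_pos: [0.5416, 0.2313, 0.3514]
tcp_rot: [1.883, 2.514, 0.001]
contact_force: [-0.6, -0.0, -0.4]
opening: 0.699
```

```bash
python3 st.py; python3 - <<'E'
from fit2 import *
grab('wrist','w11');grab('side','s11')
l=fitc('w11',(.5635,.232),[(.14,.09)],.008);print(l)
k=fitc('w11',(.5635,.232),[(.178,.015)],.008);print(k)
overlay('w11','w11o',[(*l[0],.14,.09)])
im=cv2.imread('pics/s11.png')
cv2.imwrite('pics/v11.png',cv2.resize(im[160:240,215:305],None,fx=6,fy=6))
E
python3 st.py
```

```text
18.4 [0.5416 0.2313 0.3514] yaw 106.33 q [-0.27  0.38 -0.32  1.46  0.12  1.32  1.26] [-0.6 -0.  -0.4] [-0.026 -0.011  0.037] 0.6993857538267598
(array([0.56209302, 0.23183904]), np.float64(-17.560483932495117))
(array([0.56114768, 0.23117151]), np.float64(-24.810529708862305))
18.5 [0.5418 0.2309 0.35  ] yaw 106.3 q [-0.27  0.38 -0.32  1.47  0.12  1.32  1.25] [-0.4  0.5 -0.3] [ 0.021  0.034 -0.005] 0.6969994737422075
```

View pics/v11.png

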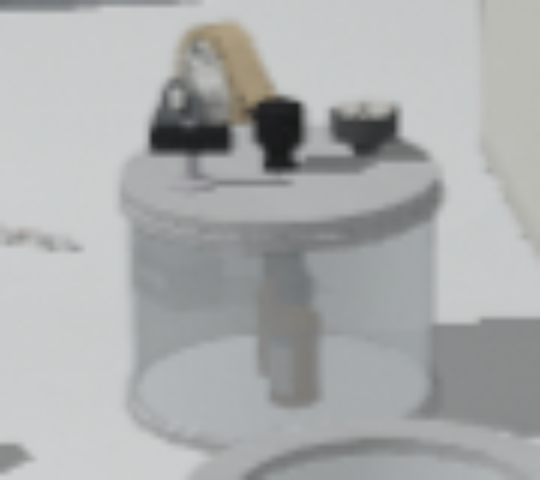

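View pics/w11o.png

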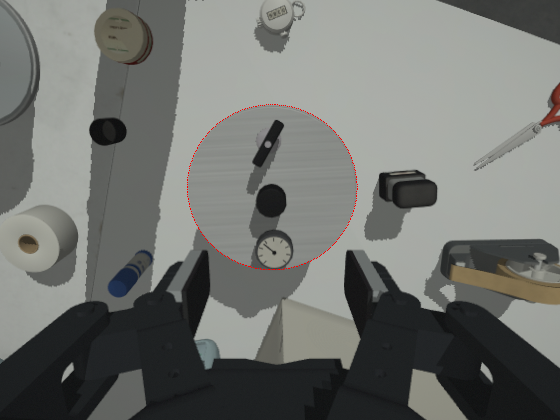

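```bash
python3 - <<'E'
from h import *
print(ctrl.finish_job())
E
```

```text
the job is handed in; nothing more can be done
None
```

I moved the lid from the sealed jar to the open jar, let it go and handed the job in at about 18.5 s; no verdict was reported.

- **Vent tap:** I turned it anticlockwise in a single grasp, about 2.4 rad, until the torque rose at its stop.
- **Lift:** The first few millimetres of lift showed only the lid's own weight, about 5 N, so the vacuum was no longer holding it. I then raised it about 14 cm clear of the sealed jar.
- **Placing:** I lowered the lid slowly. It met the open jar's rim with a load of about 9 N, at the same tool height as in the original grasp (0.1516 against 0.1515 m), so it should be fully seated.
- **Final position:** The wrist camera put the lid at (0.562, 0.232) and the open jar at (0.5635, 0.232), about 1.5 mm apart. An earlier wrist view had the jar at (0.563, 0.234), 2 mm different in y. Taking that figure the lid is about 2.2 mm off, still within 5 mm.
- **Level:** In the side view the lid lies flush all round. I judged this by eye and did not measure the tilt as a number.
- **Bystanders:** I touched none of them as far as I know, but I did not measure their positions again.

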